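# Show a kong: push over three tiles and slide in the discard

## Task

You call a kong. Push the three matching tiles that stand together in your hand over, away from you, onto their backs so that their faces show, and push the discard with the same single big ring up against either end of them, so that all four lie face up, side by side in one neat row. Only push with the fingers: do not lift or carry any tile, and leave your one other standing tile, the shuffler's switch and everything else on the table undisturbed.

Things in the scene. Friction and masses are not known exactly. Their poses are not given: they have to be found in the camera images.
- kong_left: left one (+y) of the three tiles standing side by side, 1 mm apart; white tile, green back, 40 mm tall, 30 mm wide, 22 mm thick, 40 g; face (one big red and blue ring) to the robot; origin at its centre, 20 mm up; own x from face to back (away from the robot), y left along the row, z to its top. Once on its back: x down, z away from the robot, centre 11 mm up
- kong_mid: middle one of the three; tips over its far lower edge when pushed near the top (best a little upward too), slides when pushed low; white tile, green back, 40 mm tall, 30 mm wide, 22 mm thick, 40 g; face (one big red and blue ring) to the robot; origin at its centre, 20 mm up; own x from face to back (away from the robot), y left along the row, z to its top. Once on its back: x down, z away from the robot, centre 11 mm up
- kong_right: right one (-y) of the three; white tile, green back, 40 mm tall, 30 mm wide, 22 mm thick, 40 g; face (one big red and blue ring) to the robot; origin at its centre, 20 mm up; own x from face to back (away from the robot), y left along the row, z to its top. Once on its back: x down, z away from the robot, centre 11 mm up
- lone_tile: the one other tile of the hand, standing alone, well apart from the three to their left or right; same size, bamboo face towards the robot; origin at its centre, 20 mm up; z to its top. Leave it standing
- discard: the matching discard: the tile lying face up beyond the hand whose face shows one big red and blue ring; 40 mm long (own x), 30 mm wide (own y), 22 mm high, 40 g; origin at its centre, 11 mm up; z points up out of the face
- other_discard: another discard lying face up, with four small dots; same size and axes as the discard; leave it
- wall_row: row of nine tiles face down (green backs up) at the far side of the table, 273 mm along own y, 40 mm along x, 22 mm high; origin under its centre; leave it
- shown_sets: three sets of three tiles, face up, at the robot's right: a block 130 mm along own x by 97 mm along y, 22 mm high; origin under its centre; leave it
- die_a: amber die, 18 mm cube; origin under its centre; leave it
- die_b: amber die, 18 mm cube; origin under its centre; leave it
- coaster: round steel coaster, 90 mm across, 4 mm thick; origin under its centre; leave it
- shuffler: fixed black tile shuffler box at the robot's left, 320 mm along own x, 240 mm along y, 120 mm high with a shallow dome to 140 mm and a toggle switch to 156 mm; origin under its centre
- toggle_tip (a point): tip of the shuffler's small steel toggle switch, on the box's top near the robot; leave it as it is set
- counter_tray: fixed wooden tray of counters at the right edge, 130 mm along own x, 170 mm along y, 41 mm high with its counters; origin under its centre

How it is judged:
By the outcome, as a careful person would: the job done as asked, in the order asked, and still so for the second after the job is handed in, with the robot touching nothing.
It also fails if it takes over 64 s, if anything falls off the work surface, if the arm or the gripper's body presses on something with over 40 N, if the wrist force passes 120 N, or if a joint passes its speed limit or range.

## Robot

A 7-joint arm with a two-finger parallel gripper is mounted at the origin on the work surface. World frame = base frame: x ahead of the robot, y to its left, z up, the work surface at z = 0. Lengths are in m, angles in degrees, forces in N, time in s.
With the tool pointing down it reaches from about 0.425 to 0.95 m from the base axis. Payload 16.7 kg.
Tool frame: the origin (TCP) lies between the finger pads; the fingertips stand 14 mm ahead of it and the grasp point (between the pads) lies 5 mm behind it; x points along the fingers, y is the direction in which the jaws open and shut, and the axes are right-handed (so a half turn about x gives the same grasp; the last joint's range is limited). The gripper opens to 94 mm and grips with 3 to 60 N. Pads are 16 mm wide; open, the fingers measure 119 mm over their backs; the gripper's body (75 mm by 177 mm) begins 78 mm behind the grasp point.
Start: joints at [65.976, 24.414, 4.234, 92.017, -1.954, 63.644, -3.845], TCP at [0.18, -0.651, 0.219] pointing down, gripper open.
Joint ranges: [-163.25, 163.25], [-28.42, 122.38], [-70.27, 78.77], [12.13, 141.07], [-58.53, 238.53], [9.26, 117.41], [-156.51, 156.51]. Speed limits (degrees/s): [108.29, 108.29, 136.94, 136.94, 172.46, 172.46, 172.46].

## Interface

Orientations are given as [roll, pitch, yaw] about the fixed x, y, z axes, in that order (R = Rz(yaw) Ry(pitch) Rx(roll)).
In Python, from bench import observe, read_camera, camera_params, hand_in, search_frame, spot_point gives the robot as it stands.
- The arm moves only by the tool play_rows, never from a script. Its argument "deltas" is a list of rows, each an object of numbers: "x", "y", "z": the shift along the tool's x, y, z in mm; "turn": the turn about the tool's x in degrees. A call has 1 to 8 rows; each row is the pose to reach, as a shift and turn from the pose measured when the call began, along the tool's axes at that moment; what a row does not reach only later rows make up. A row lasts 1/12 s, in which the tool goes at most 41.7 mm and 7.16 degrees, less where a joint would pass 70% of its speed; a pose out of reach is approached as far as the arm can. A call with a gripper value outside its range is refused whole. "hand" is the opening, from 0 (shut) to 1 (fully open), set as the call begins (left out, the last holds). The fingers move at their own pace and stop on an object; "squeeze" is the grip in N (left out, the last holds). Time passes only in rows, so rows that repeat a pose let the fingers close. It gives the time, the measured TCP pose, the force and the opening at its end, in the units of the state.
- observe(): the state, without advancing time (a new reading comes with each control period).
- read_camera(name): name is "side" or "top"; returns the picture (420x560x3 uint8, blue, green, red); there is no depth.
- camera_params(name): a dict with "K" (3x3 intrinsics, pixels), "D" ([k1, k2, p1, p2, k3] as OpenCV has them; the pictures are not rectified), "cam_to_world" (4x4, takes a point from camera to world coordinates). Camera axes: x right, y up, looking along -z (the intrinsics and any distortion apply to the point x, -y, -z); pixel columns grow to the right and rows downward; lengths in m; the calibration is good to about 2 mm. A picture is of the moment at which its call begins. camera_params takes no time and is no camera call.
- hand_in(): hands the job in, once; it reports no verdict.
Trained networks look in the newest picture that a camera, given by its name, has taken for a name from the list of things; names that differ only in an ending like _2 or _b are one class to them, and where a whole thing is asked for, a point or a joint stands for the part that bears it (a point fixed in the world has none). Each returns a list of dicts, best first, with "score" (0 to 1); they miss things now and then, are a little off and sometimes report something else, mostly with a low value. They report only what shows in the picture. A call takes as long as a camera call.
- search_frame(query, camera): "xyz" ([x, y, z] in m, in world coordinates, good to about 4 mm: the middle of the surface that is visible of it).
- spot_point(query, camera): "xyz" ([x, y, z] in m, in world coordinates, good to about 4 mm: a listed point, or the origin of a listed thing).
The state is a dict: "time_s": time; "joint_positions": joint angles; "joint_vel": joint speeds; "effort": joint torques, N m; "position": TCP position; "ee_rot": TCP orientation; "force": force on the tool from outside, world axes, zero at the start; "wrist_torque": the same for the moment, N m; "gripper_width": opening from 0.0 (shut) to 1.0 (fully open).
Only numpy, scipy, OpenCV 4.12 (cv2) and the standard library are available. Lean on these libraries where they do the work, as an engineer would, in place of code of your own. Each camera call takes 0.05 s, during which the arm holds its last target. There are 200 camera calls.

## Working session

There is one attempt and no reset: what is moved stays moved. The work goes in short steps, Python scripts to look and compute and a tool call to move; the robot and the scene stay as the last step left them, time stands still between calls to the robot, and variables do not carry over. Pictures are saved under pics/ and viewed, on a budget of 10 in all, crops included, one or two more only if the job needs it, and the job is handed in when it is done.

Besides the shell and the picture viewer there is one more tool, called after "Emit:" as name(argument=value, ...), one argument or row to a line, values as JSON. play_rows: Moves the arm, as the interface text tells. Its arguments: {"type":"object","properties":{"deltas":{"type":"array"},"hand":{"type":"number"},"squeeze":{"type":"number"}},"required":["deltas"]}

```bash
mkdir -p pics; python3 - <<'E'
from bench import *
import cv2
s=observe(); print(s['time_s'],s['position'],s['ee_rot'],s['force'],s['gripper_width'])
for c in('side','top'):
    cv2.imwrite(f'pics/{c}0.png',read_camera(c))
    p=camera_params(c); print(c,p['K'],p['D'],p['cam_to_world'])
for q in['kong_left','kong_mid','kong_right','lone_tile','discard','other_discard','coaster','die_a','toggle_tip']:
    for c in('top','side'):
        print(q,c,[(r['xyz'],round(r['score'],2)) for r in spot_point(q,c)[:4]])
E
```

```text
0.0 [ 0.17978117 -0.65019332  0.21880224] [-86.23569051  89.92851812 109.22194071] [-0.25961875 -0.00703464  0.26136616] 1.0008162069181195
side [[475.78690663   0.         273.87946467]
 [  0.         475.78690663 215.67046086]
 [  0.           0.           1.        ]] [-0.05392855  0.          0.          0.          0.        ] [[-0.69648512  0.42326913 -0.57944087 -0.07057827]
 [-0.71756878 -0.40871999  0.56395302  0.62908379]
 [ 0.00187484  0.80857357  0.58839211  0.78315551]
 [ 0.          0.          0.          1.        ]]
top [[492.15352075   0.         280.46413349]
 [  0.         492.15352075 215.19275539]
 [  0.           0.           1.        ]] [-0.00474459  0.          0.          0.          0.        ] [[-0.01884458  0.98598798 -0.16574857  0.40049275]
 [-0.99975243 -0.01662099  0.01479237  0.00838165]
 [ 0.0118302   0.16598629  0.9860571   1.37706701]
 [ 0.          0.          0.          1.        ]]
kong_left top [([0.5062, -0.0854, 0.0173], 0.66)]
kong_left side [([0.5027, -0.0837, 0.0192], 0.79)]
kong_mid top [([0.5051, -0.1135, 0.0194], 0.62)]
kong_mid side []
kong_right top [([0.4997, -0.1449, 0.0211], 0.53)]
kong_right side [([0.5023, -0.1408, 0.0189], 0.55)]
lone_tile top [([0.4927, 0.0998, 0.0226], 0.41), ([0.4976, -0.147, 0.0219], 0.39)]
lone_tile side [([0.4931, 0.0989, 0.0194], 0.81), ([0.628, -0.4273, -0.0012], 0.54)]
discard top [([0.6613, -0.0995, 0.0129], 0.7)]
discard side [([0.6605, -0.0938, 0.0118], 0.61)]
other_discard top [([0.6728, 0.0765, 0.0134], 0.63)]
other_discard side [([0.6733, 0.0723, 0.0122], 0.8)]
coaster top [([0.6274, -0.2569, 0.0008], 0.59)]
coaster side [([0.6342, -0.2568, 0.0019], 0.69)]
die_a top [([0.6665, 0.2043, 0.0011], 0.63), ([0.7179, 0.2167, 0.0025], 0.52)]
die_a side [([0.7164, 0.2082, -0.0045], 0.63), ([0.6706, 0.2038, -0.0016], 0.48)]
toggle_tip top [([0.5284, 0.3779, 0.1553], 0.55)]
toggle_tip side [([0.5316, 0.3801, 0.1581], 0.59)]
```

View pics/top0.png

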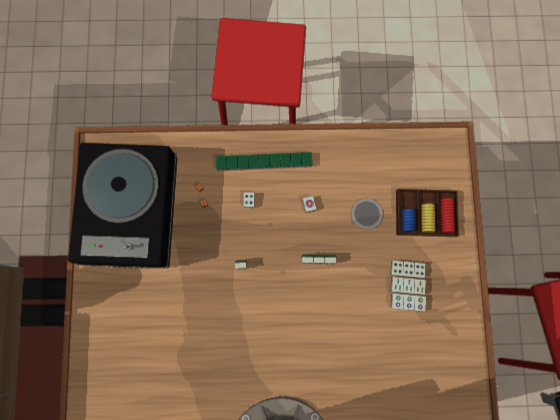

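View pics/side0.png

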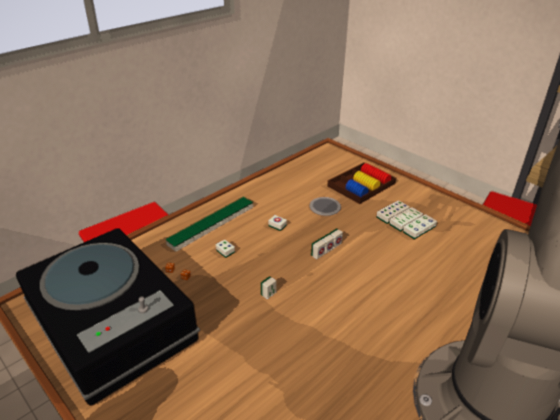

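```bash
cat > h.py <<'E'
from bench import *
import cv2, numpy as np
def px2w(cam,uv,z):
    p=camera_params(cam); M=np.array(p['cam_to_world'])
    n=cv2.undistortPoints(np.array(uv,float).reshape(-1,1,2),np.array(p['K']),np.array(p['D']))[:,0]
    d=np.c_[n[:,0],-n[:,1],-np.ones(len(n))]@M[:3,:3].T; o=M[:3,3]
    return o+d*((z-o[2])/d[:,2])[:,None]
def w2px(cam,P):
    p=camera_params(cam); M=np.array(p['cam_to_world'])
    q=(np.atleast_2d(P)-M[:3,3])@M[:3,:3]; q=q*[1,-1,-1]
    return cv2.projectPoints(q,np.zeros(3),np.zeros(3),np.array(p['K']),np.array(p['D']))[0][:,0]
def crop(cam,u0,v0,w,h,k,name,img=None):
    img=read_camera(cam) if img is None else img
    cv2.imwrite('pics/'+name,cv2.resize(img[v0:v0+h,u0:u0+w],None,fx=k,fy=k,interpolation=cv2.INTER_CUBIC)); return img
def white(cam,img,u0,v0,u1,v1,z,thr=150):
    "min-area rect in world of bright unsaturated blob in box, on plane z"
    hsv=cv2.cvtColor(img,cv2.COLOR_BGR2HSV); m=((hsv[...,1]<70)&(hsv[...,2]>thr)).astype(np.uint8)
    b=np.zeros_like(m); b[v0:v1,u0:u1]=m[v0:v1,u0:u1]
    v,u=np.nonzero(b); W=px2w(cam,np.c_[u,v],z)[:,:2]*1000
    return cv2.minAreaRect(W.astype(np.float32))
E
python3 - <<'E'
from h import *
from scipy.spatial.transform import Rotation as R
im=crop('top',230,185,120,90,6,'c1.png')
print('discard',white('top',im,298,192,322,216,.022)); print('row',white('top',im,298,248,342,268,.04))
print('lone',white('top',im,228,256,250,272,.04))
print(R.from_euler('xyz',observe()['ee_rot'],degrees=True).as_matrix().round(3))
E
```

```text
discard ((661.0989990234375, -92.7164077758789), (40.22652816772461, 29.369667053222656), 10.48922061920166)
row ((501.4615783691406, -112.74343872070312), (89.85577392578125, 13.565197944641113), 88.96495819091797)
lone ((489.16827392578125, 100.42509460449219), (27.05101776123047, 13.520475387573242), 89.60089111328125)
[[ 0.     0.267 -0.964]
 [ 0.    -0.964 -0.267]
 [-1.    -0.    -0.   ]]
```

View pics/c1.png

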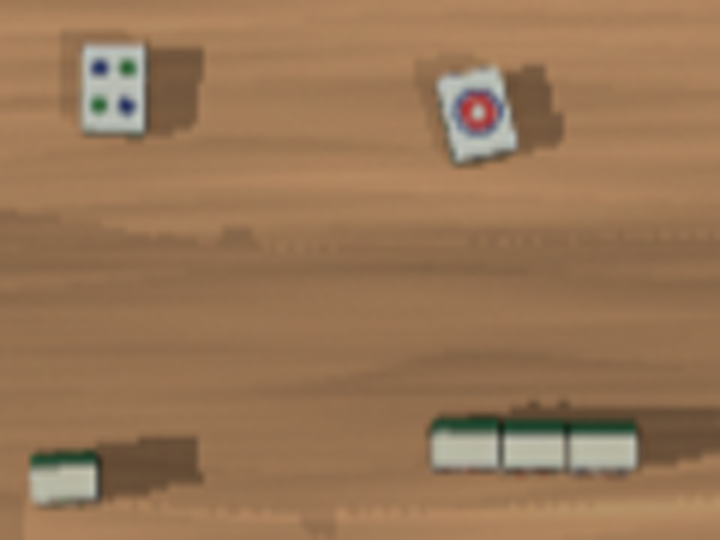

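Emit:
play_rows(
  deltas=[
    {"y": -30, "z": -28, "turn": 7},
    {"y": -60, "z": -56, "turn": 14},
    {"y": -88, "z": -84, "turn": 15.5},
    {"y": -118, "z": -112, "turn": 15.5},
    {"y": -148, "z": -140, "turn": 15.5},
    {"y": -178, "z": -168, "turn": 15.5},
    {"y": -207, "z": -196, "turn": 15.5},
    {"y": -236, "z": -223, "turn": 15.5},
  ],
  hand=0,
)

```text
schema error: expected keys x, y, z, turn
```

Emit:
play_rows(
  deltas=[
    {"x": 0, "y": -30, "z": -28, "turn": 7},
    {"x": 0, "y": -60, "z": -56, "turn": 14},
    {"x": 0, "y": -88, "z": -84, "turn": 15.5},
    {"x": 0, "y": -118, "z": -112, "turn": 15.5},
    {"x": 0, "y": -148, "z": -140, "turn": 15.5},
    {"x": 0, "y": -178, "z": -168, "turn": 15.5},
    {"x": 0, "y": -207, "z": -196, "turn": 15.5},
    {"x": 0, "y": -236, "z": -223, "turn": 15.5},
  ],
  hand=0,
)

```text
time_s: 1.72
position: [0.3326, -0.3618, 0.2197]
ee_rot: [130.9, 90.0, -49.1]
force: [0.8, -0.1, 0.5]
gripper_width: 0.466
```

Emit:
play_rows(
  deltas=[
    {"x": 10, "y": -31, "z": -19, "turn": 0},
    {"x": 20, "y": -62, "z": -38, "turn": 0},
    {"x": 35, "y": -93, "z": -57, "turn": 0},
    {"x": 50, "y": -124, "z": -76, "turn": 0},
    {"x": 65, "y": -155, "z": -95, "turn": 0},
    {"x": 80, "y": -186, "z": -114, "turn": 0},
    {"x": 90, "y": -218, "z": -132, "turn": 0},
    {"x": 100, "y": -218, "z": -132, "turn": 0},
  ],
)

```text
time_s: 2.38
position: [0.468, -0.1378, 0.1194]
ee_rot: [-150.1, 89.8, 30.3]
force: [0.3, 0.5, 1.2]
gripper_width: 0.003
```

Emit:
play_rows(
  deltas=[
    {"x": 30, "y": 3, "z": 2, "turn": 0},
    {"x": 60, "y": 5, "z": 3, "turn": 0},
    {"x": 75, "y": 6, "z": 3, "turn": 0},
    {"x": 75, "y": 6, "z": 3, "turn": 0},
    {"x": 75, "y": 6, "z": 3, "turn": 0},
  ],
)

```text
time_s: 2.8
position: [0.465, -0.1436, 0.0442]
ee_rot: [-119.6, 89.9, 60.7]
force: [0.1, -0.8, 0.3]
gripper_width: 0.005
```

```bash
python3 - <<'E'
from h import *
s=observe(); print(s['position'],s['ee_rot'],s['force'])
crop('side',290,200,100,75,7,'c2.png')
P=s['position']
print(w2px('side',[P[0]+.008,P[1],P[2]-.014]))
E
```

```text
[ 0.46495307 -0.14358289  0.04423788] [-119.64184514   89.88222809   60.71562783] [ 0.11277015 -0.77718664  0.28852205]
[[343.32867562 240.71847837]]
```

View pics/c2.png

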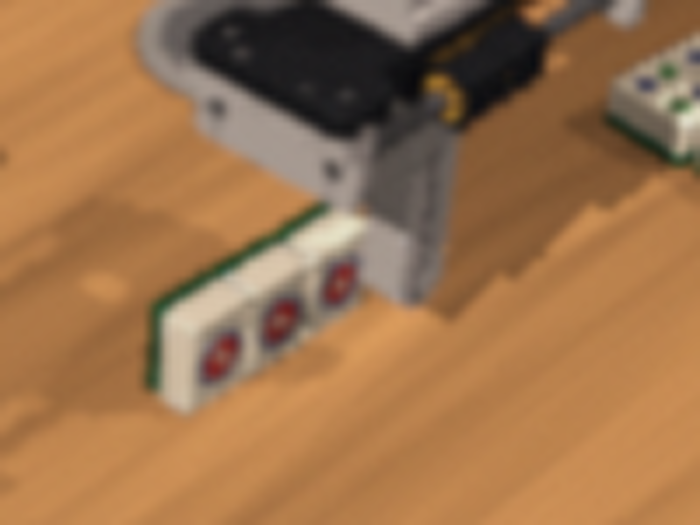

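Emit:
play_rows(
  deltas=[
    {"x": 0, "y": 0, "z": -10, "turn": 0},
    {"x": 0, "y": 0, "z": -18, "turn": 0},
    {"x": -1, "y": 0, "z": -21, "turn": 0},
    {"x": -3, "y": 0, "z": -24, "turn": 0},
    {"x": -5, "y": 0, "z": -27, "turn": 0},
    {"x": -7, "y": 0, "z": -30, "turn": 0},
    {"x": -9, "y": 0, "z": -33, "turn": 0},
    {"x": -11, "y": 0, "z": -36, "turn": 0},
  ],
)

```text
time_s: 3.52
position: [0.5018, -0.1435, 0.0565]
ee_rot: [-154.6, 89.8, 25.7]
force: [0.0, -0.9, -0.1]
gripper_width: 0.005
```

Emit:
play_rows(
  deltas=[
    {"x": -1, "y": 0, "z": -3, "turn": 0},
    {"x": -2, "y": 0, "z": -6, "turn": 0},
    {"x": -3, "y": 0, "z": -9, "turn": 0},
    {"x": -3, "y": 0, "z": -12, "turn": 0},
    {"x": -3, "y": 0, "z": -12, "turn": 0},
    {"x": -3, "y": 0, "z": -12, "turn": 0},
  ],
)

```text
time_s: 4.02
position: [0.5138, -0.1435, 0.0594]
ee_rot: [-152.4, 89.8, 27.9]
force: [-0.2, 0.1, 0.1]
gripper_width: 0.008
```

```bash
python3 - <<'E'
from h import *
s=observe(); print(s['position'],s['ee_rot'],s['force'])
crop('side',290,200,100,75,7,'c3.png')
E
```

```text
[ 0.51384651 -0.14345291  0.05939072] [-152.42993306   89.83078256   27.92324341] [-0.23521899  0.06121946  0.10713632]
```

View pics/c3.png

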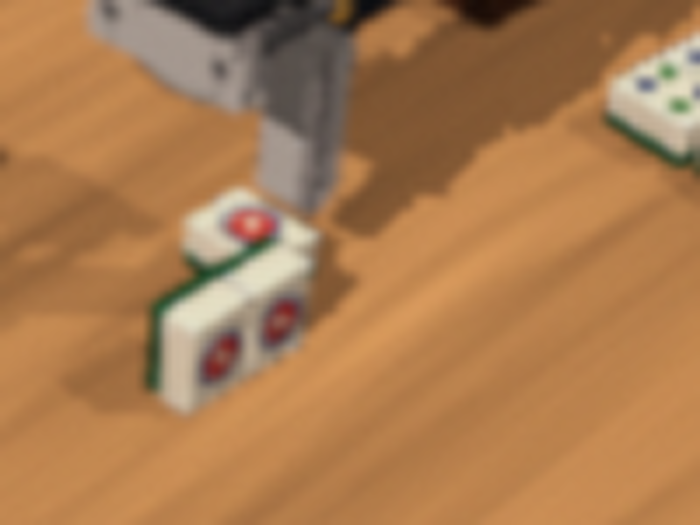

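Emit:
play_rows(
  deltas=[
    {"x": 0, "y": 0, "z": 30, "turn": 0},
    {"x": 0, "y": -5, "z": 46, "turn": 0},
    {"x": 8, "y": -20, "z": 46, "turn": 0},
    {"x": 15, "y": -31, "z": 46, "turn": 0},
    {"x": 15, "y": -31, "z": 46, "turn": 0},
    {"x": 15, "y": -31, "z": 46, "turn": 0},
  ],
)

```text
time_s: 4.57
position: [0.4673, -0.1125, 0.0442]
ee_rot: [-142.0, 89.9, 38.5]
force: [-0.4, 0.9, 0.1]
gripper_width: 0.005
```

Emit:
play_rows(
  deltas=[
    {"x": 0, "y": 0, "z": -10, "turn": 0},
    {"x": 0, "y": 0, "z": -16, "turn": 0},
    {"x": -1, "y": 0, "z": -19, "turn": 0},
    {"x": -3, "y": 0, "z": -22, "turn": 0},
    {"x": -5, "y": 0, "z": -25, "turn": 0},
    {"x": -7, "y": 0, "z": -28, "turn": 0},
    {"x": -9, "y": 0, "z": -31, "turn": 0},
    {"x": -11, "y": 0, "z": -34, "turn": 0},
  ],
)

```text
time_s: 5.23
position: [0.5016, -0.1123, 0.0556]
ee_rot: [-144.2, 89.9, 36.3]
force: [-0.3, 0.3, -0.6]
gripper_width: 0.006
```

Emit:
play_rows(
  deltas=[
    {"x": -1, "y": 0, "z": -3, "turn": 0},
    {"x": -2, "y": 0, "z": -6, "turn": 0},
    {"x": -3, "y": 0, "z": -9, "turn": 0},
    {"x": -3, "y": 0, "z": -11, "turn": 0},
    {"x": -3, "y": 0, "z": -11, "turn": 0},
    {"x": -3, "y": 0, "z": -11, "turn": 0},
  ],
)

```text
time_s: 5.73
position: [0.5125, -0.1122, 0.0585]
ee_rot: [-140.3, 89.9, 40.1]
force: [0.1, -0.6, -0.6]
gripper_width: 0.008
```

Emit:
play_rows(
  deltas=[
    {"x": 0, "y": 0, "z": 30, "turn": 0},
    {"x": 0, "y": -5, "z": 46, "turn": 0},
    {"x": 8, "y": -20, "z": 46, "turn": 0},
    {"x": 15, "y": -31, "z": 46, "turn": 0},
    {"x": 15, "y": -31, "z": 46, "turn": 0},
    {"x": 15, "y": -31, "z": 46, "turn": 0},
  ],
)

```text
time_s: 6.23
position: [0.4661, -0.0813, 0.0433]
ee_rot: [-124.2, 89.9, 56.3]
force: [-0.0, -1.0, 0.0]
gripper_width: 0.004
```

```bash
python3 - <<'E'
from h import *
s=observe(); print(s['time_s'],s['position'],s['ee_rot'],s['force'])
crop('side',290,200,100,75,7,'c4.png')
E
```

```text
6.2333 [ 0.46607396 -0.08125869  0.04331128] [-124.15198259   89.89356025   56.33121607] [-8.13382397e-04 -1.02554711e+00  2.67813445e-03]
```

View pics/c4.png

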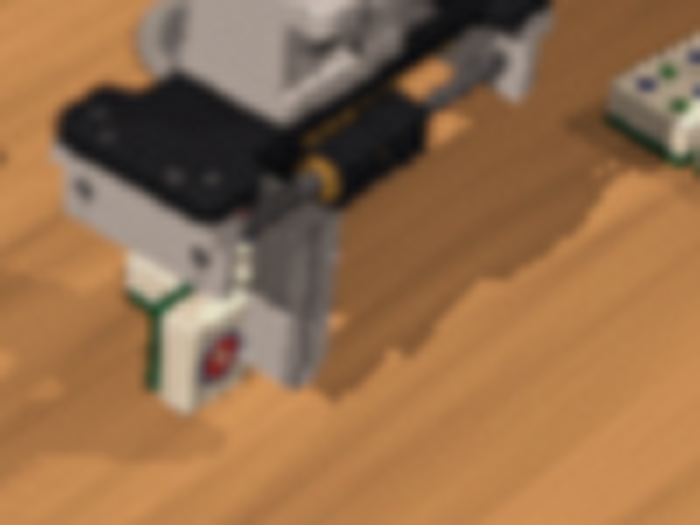

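Emit:
play_rows(
  deltas=[
    {"x": 0, "y": 0, "z": -10, "turn": 0},
    {"x": 0, "y": 0, "z": -17, "turn": 0},
    {"x": -1, "y": 0, "z": -20, "turn": 0},
    {"x": -3, "y": 0, "z": -23, "turn": 0},
    {"x": -5, "y": 0, "z": -26, "turn": 0},
    {"x": -7, "y": 0, "z": -29, "turn": 0},
    {"x": -9, "y": 0, "z": -32, "turn": 0},
    {"x": -11, "y": 0, "z": -35, "turn": 0},
  ],
)

```text
time_s: 6.95
position: [0.5016, -0.0816, 0.0549]
ee_rot: [-140.5, 89.9, 39.9]
force: [-0.2, 0.6, -0.3]
gripper_width: 0.005
```

Emit:
play_rows(
  deltas=[
    {"x": -1, "y": 0, "z": -3, "turn": 0},
    {"x": -2, "y": 0, "z": -6, "turn": 0},
    {"x": -3, "y": 0, "z": -9, "turn": 0},
    {"x": -3, "y": 0, "z": -11, "turn": 0},
    {"x": -3, "y": 0, "z": -11, "turn": 0},
    {"x": -3, "y": 0, "z": -11, "turn": 0},
  ],
)

```text
time_s: 7.45
position: [0.5125, -0.0815, 0.0577]
ee_rot: [-135.3, 89.9, 45.1]
force: [0.2, 0.0, -0.5]
gripper_width: 0.001
```

Emit:
play_rows(
  deltas=[
    {"x": -20, "y": 20, "z": 20, "turn": 0},
    {"x": -45, "y": 45, "z": 30, "turn": 0},
    {"x": -70, "y": 70, "z": 40, "turn": 0},
    {"x": -90, "y": 100, "z": 40, "turn": 0},
    {"x": -100, "y": 135, "z": 40, "turn": 0},
    {"x": -100, "y": 170, "z": 40, "turn": 0},
    {"x": -100, "y": 205, "z": 40, "turn": 0},
  ],
)

```text
time_s: 8.03
position: [0.4738, -0.2888, 0.1585]
ee_rot: [-174.2, 89.8, 6.2]
force: [0.3, 1.2, -0.2]
gripper_width: -0.002
```

```bash
python3 - <<'E'
from h import *
s=observe(); print(s['time_s'],s['position'],s['ee_rot'],s['force'])
im=crop('top',230,185,120,90,6,'c5.png')
print('discard',white('top',im,298,192,322,216,.022)); print('row',white('top',im,298,234,342,262,.022))
for q in['kong_left','kong_mid','kong_right','discard']:
    print(q,[(r['xyz'],round(r['score'],2)) for r in spot_point(q,'top')[:4]])
E
```

```text
8.0333 [ 0.47381891 -0.28877436  0.15851921] [-174.21749456   89.83373228    6.22434109] [ 0.3021517   1.20522617 -0.16311532]
discard ((661.0492553710938, -92.44659423828125), (40.234371185302734, 28.763429641723633), 10.623573303222656)
row ((535.6127319335938, -113.8822021484375), (89.45867156982422, 40.14421081542969), 86.86508178710938)
kong_left [([0.5374, -0.0872, 0.0082], 0.47)]
kong_mid [([0.5377, -0.1168, 0.0117], 0.57), ([0.6608, -0.0977, 0.0133], 0.53)]
kong_right [([0.5307, -0.1467, 0.0106], 0.65)]
discard [([0.6576, -0.0953, 0.0125], 0.46)]
```

View pics/c5.png

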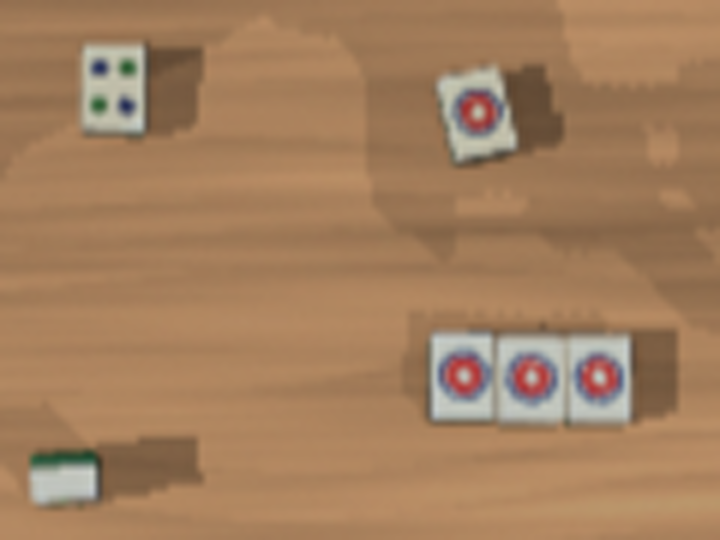

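Emit:
play_rows(
  deltas=[
    {"x": 0, "y": -12, "z": -24, "turn": -7},
    {"x": 5, "y": -26, "z": -48, "turn": -14},
    {"x": 10, "y": -42, "z": -72, "turn": -21},
    {"x": 15, "y": -60, "z": -96, "turn": -28},
    {"x": 20, "y": -80, "z": -120, "turn": -35},
    {"x": 25, "y": -100, "z": -144, "turn": -42},
    {"x": 30, "y": -120, "z": -166, "turn": -49},
    {"x": 35, "y": -139, "z": -187, "turn": -56},
  ],
  hand=0.12,
)

```text
time_s: 8.95
position: [0.6606, -0.1428, 0.1223]
ee_rot: [-163.2, 89.8, 73.7]
force: [1.0, 0.3, 0.2]
gripper_width: 0.12
```

Emit:
play_rows(
  deltas=[
    {"x": 5, "y": 0, "z": 0, "turn": -7},
    {"x": 10, "y": 0, "z": 0, "turn": -14},
    {"x": 15, "y": 0, "z": 0, "turn": -21},
    {"x": 20, "y": 0, "z": 0, "turn": -28},
    {"x": 25, "y": 0, "z": 0, "turn": -34},
    {"x": 25, "y": 0, "z": 0, "turn": -34},
    {"x": 25, "y": 0, "z": 0, "turn": -34},
  ],
)

```text
time_s: 9.53
position: [0.6603, -0.1415, 0.0971]
ee_rot: [177.3, 89.8, 88.1]
force: [0.8, 0.7, -0.1]
gripper_width: 0.118
```

```bash
python3 - <<'E'
from h import *
from scipy.spatial.transform import Rotation as R
s=observe(); print(s['position'],s['force'],s['joint_positions'],s['gripper_width'])
print(R.from_euler('xyz',s['ee_rot'],degrees=True).as_matrix().round(3))
E
```

```text
[ 0.66034218 -0.1414759   0.09711045] [ 0.76176428  0.69094275 -0.05472867] [ 27.47272264  34.16502301 -28.98139232  96.10950702  19.21858377
  54.75804791  -7.7402264 ] 0.11825794140088919
[[ 0.     1.     0.014]
 [ 0.003  0.014 -1.   ]
 [-1.     0.    -0.003]]
```

Emit:
play_rows(
  deltas=[
    {"x": 30, "y": 0, "z": 0, "turn": 0.8},
    {"x": 60, "y": 0, "z": 0, "turn": 0.8},
    {"x": 77, "y": 0, "z": 0, "turn": 0.8},
    {"x": 77, "y": 0, "z": -8, "turn": 0.8},
    {"x": 77, "y": 0, "z": -17, "turn": 0.8},
    {"x": 77, "y": 0, "z": -22, "turn": 0.8},
    {"x": 77, "y": 0, "z": -26, "turn": 0.8},
    {"x": 77, "y": 0, "z": -30, "turn": 0.8},
  ],
)

```text
time_s: 10.2
position: [0.6608, -0.1104, 0.0218]
ee_rot: [143.8, 89.8, 53.7]
force: [0.5, -0.3, 0.2]
gripper_width: 0.12
```

Emit:
play_rows(
  deltas=[
    {"x": 0, "y": 0, "z": -5, "turn": 0},
    {"x": 0, "y": 0, "z": -11, "turn": 0},
    {"x": 0, "y": 0, "z": -17, "turn": 0},
    {"x": 0, "y": 0, "z": -23, "turn": 0},
    {"x": 0, "y": 0, "z": -29, "turn": 0},
    {"x": 0, "y": 0, "z": -35, "turn": 0},
    {"x": 0, "y": 0, "z": -40, "turn": 0},
    {"x": 0, "y": 0, "z": -44, "turn": 0},
  ],
)

```text
time_s: 10.87
position: [0.6608, -0.0656, 0.0219]
ee_rot: [146.8, 89.8, 56.8]
force: [-0.2, -0.6, -0.3]
gripper_width: 0.116
```

Emit:
play_rows(
  deltas=[
    {"x": 0, "y": 0, "z": -1, "turn": 0},
    {"x": 0, "y": 0, "z": 12, "turn": 0},
    {"x": -30, "y": 15, "z": 12, "turn": 0},
    {"x": -60, "y": 40, "z": 12, "turn": 0},
  ],
)

```text
time_s: 11.2
position: [0.6982, -0.0802, 0.081]
ee_rot: [-128.1, 89.8, 141.8]
force: [1.1, 0.4, -0.6]
gripper_width: 0.124
```

```bash
python3 - <<'E'
from h import *
s=observe(); print(s['time_s'],s['position'],s['ee_rot'],s['force'])
im=crop('top',230,185,120,90,6,'c6.png')
print('discard',white('top',im,282,192,312,218,.022)); print('row',white('top',im,298,234,342,262,.022))
print([(r['xyz'],round(r['score'],2)) for c in('top','side') for r in spot_point('discard',c)[:4]])
E
```

```text
11.2 [ 0.69817009 -0.08015596  0.08104091] [-128.12031022   89.78060326  141.80835908] [ 1.10872067  0.41277899 -0.57223335]
discard ((662.5625, -37.973121643066406), (25.309720993041992, 40.08127975463867), 88.83233642578125)
row ((535.3711547851562, -109.71072387695312), (81.77134704589844, 40.24158477783203), 85.9685287475586)
[([0.6613, -0.0418, 0.0136], 0.52), ([0.6614, -0.0937, 0.0129], 0.59)]
```

View pics/c6.png

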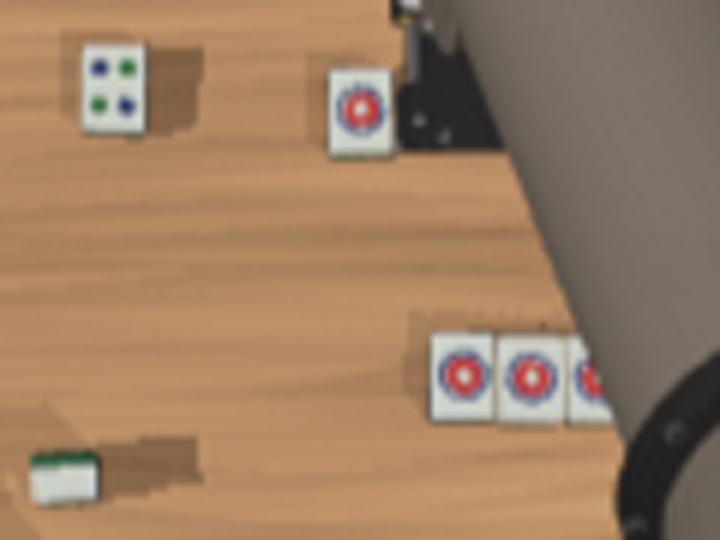

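Emit:
play_rows(
  deltas=[
    {"x": 0, "y": 4, "z": -4, "turn": 7},
    {"x": 0, "y": 10, "z": -8, "turn": 14},
    {"x": 0, "y": 16, "z": -12, "turn": 21},
    {"x": 0, "y": 16, "z": -18, "turn": 28},
    {"x": 0, "y": 16, "z": -24, "turn": 35},
    {"x": 0, "y": 16, "z": -30, "turn": 42},
    {"x": 0, "y": 16, "z": -35, "turn": 49},
    {"x": 0, "y": 16, "z": -39, "turn": 56},
  ],
  hand=0.02,
)

```text
time_s: 12.02
position: [0.7183, -0.0404, 0.0834]
ee_rot: [173.3, 89.7, 26.9]
force: [-0.1, 0.6, -0.2]
gripper_width: 0.021
```

Emit:
play_rows(
  deltas=[
    {"x": 0, "y": 0, "z": 0, "turn": 7},
    {"x": 0, "y": 0, "z": 0, "turn": 14},
    {"x": 0, "y": 0, "z": 0, "turn": 21},
    {"x": 0, "y": 0, "z": 0, "turn": 28},
    {"x": 0, "y": 0, "z": 0, "turn": 34},
    {"x": 0, "y": 0, "z": 0, "turn": 34},
    {"x": 0, "y": 0, "z": 0, "turn": 34},
  ],
)

```text
time_s: 12.6
position: [0.7176, -0.041, 0.0827]
ee_rot: [-154.0, 89.8, 25.8]
force: [0.1, 0.2, 0.1]
gripper_width: 0.018
```

```bash
python3 - <<'E'
from h import *
from scipy.spatial.transform import Rotation as R
s=observe(); print(s['position'],s['force'],s['joint_positions'],s['gripper_width'])
print(R.from_euler('xyz',s['ee_rot'],degrees=True).as_matrix().round(3))
E
```

```text
[ 0.7175929  -0.04102952  0.08266851] [0.11174282 0.19364961 0.05555968] [  3.03082665  35.79974473  -7.0108837   91.52612084   5.02256838
  52.75387905 -95.93329881] 0.018372366364068936
[[ 0.004 -0.004 -1.   ]
 [ 0.002 -1.     0.004]
 [-1.    -0.002 -0.004]]
```

Emit:
play_rows(
  deltas=[
    {"x": 30, "y": 0, "z": 0, "turn": -0.2},
    {"x": 60, "y": 0, "z": 0, "turn": -0.2},
    {"x": 62, "y": 0, "z": 10, "turn": -0.2},
    {"x": 62, "y": 0, "z": 20, "turn": -0.2},
    {"x": 62, "y": 0, "z": 26, "turn": -0.2},
    {"x": 62, "y": 0, "z": 30, "turn": -0.2},
    {"x": 62, "y": 0, "z": 35, "turn": -0.2},
    {"x": 62, "y": 0, "z": 40, "turn": -0.2},
  ],
)

```text
time_s: 13.27
position: [0.6779, -0.0409, 0.0209]
ee_rot: [-158.4, 89.7, 21.6]
force: [0.9, 0.5, 0.3]
gripper_width: 0.018
```

Emit:
play_rows(
  deltas=[
    {"x": 0, "y": 0, "z": 6, "turn": 0},
    {"x": 0, "y": 0, "z": 13, "turn": 0},
    {"x": 0, "y": 0, "z": 20, "turn": 0},
    {"x": 0, "y": 0, "z": 27, "turn": 0},
    {"x": 0, "y": 0, "z": 34, "turn": 0},
    {"x": 0, "y": 0, "z": 41, "turn": 0},
    {"x": 0, "y": 0, "z": 48, "turn": 0},
    {"x": 0, "y": 0, "z": 55, "turn": 0},
  ],
)

```text
time_s: 13.93
position: [0.6223, -0.0409, 0.0208]
ee_rot: [-158.9, 89.7, 21.2]
force: [1.2, 0.5, 0.6]
gripper_width: 0.02
```

Emit:
play_rows(
  deltas=[
    {"x": 0, "y": 0, "z": 7, "turn": 0},
    {"x": 0, "y": 0, "z": 14, "turn": 0},
    {"x": 0, "y": 0, "z": 21, "turn": 0},
    {"x": 0, "y": 0, "z": 28, "turn": 0},
    {"x": 0, "y": 0, "z": 35, "turn": 0},
    {"x": 0, "y": 0, "z": 41, "turn": 0},
    {"x": 0, "y": 0, "z": 45, "turn": 0},
    {"x": 0, "y": 0, "z": 47, "turn": 0},
  ],
)

```text
time_s: 14.6
position: [0.5746, -0.0409, 0.0205]
ee_rot: [-158.5, 89.7, 21.5]
force: [0.5, -0.2, -0.5]
gripper_width: 0.019
```

```bash
python3 - <<'E'
from h import *
s=observe(); print(s['time_s'],s['position'],s['ee_rot'],s['force'])
crop('side',260,185,120,90,6,'c7.png')
im=read_camera('top');cv2.imwrite('pics/t7.png',im)
print('discard',white('top',im,270,234,301,262,.022)); print('row',white('top',im,301,234,342,262,.022))
print([(c,r['xyz'],round(r['score'],2)) for c in('top','side') for r in spot_point('discard',c)[:4]])
E
```

```text
14.6 [ 0.57460642 -0.04094485  0.02053023] [-158.46820565   89.70779984   21.54316533] [ 0.49483406 -0.22483771 -0.53200952]Traceback (most recent call last):
  File "<stdin>", line 5, in <module>
  File "h.py", line 19, in white
    v,u=np.nonzero(b); W=px2w(cam,np.c_[u,v],z)[:,:2]*1000
                         ~~~~^^^^^^^^^^^^^^^^^^
  File "h.py", line 5, in px2w
    n=cv2.undistortPoints(np.array(uv,float).reshape(-1,1,2),np.array(p['K']),np.array(p['D']))[:,0]
      ~~~~~~~~~~~~~~~~~~~^^^^^^^^^^^^^^^^^^^^^^^^^^^^^^^^^^^^^^^^^^^^^^^^^^^^^^^^^^^^^^^^^^^^^^
cv2.error: OpenCV(4.12.0) /io/opencv/modules/calib3d/src/undistort.dispatch.cpp:347: error: (-215:Assertion failed) CV_IS_MAT(_src) && CV_IS_MAT(_dst) && (_src->rows == 1 || _src->cols == 1) && (_dst->rows == 1 || _dst->cols == 1) && _src->cols + _src->rows - 1 == _dst->rows + _dst->cols - 1 && (CV_MAT_TYPE(_src->type) == CV_32FC2 || CV_MAT_TYPE(_src->type) == CV_64FC2) && (CV_MAT_TYPE(_dst->type) == CV_32FC2 || CV_MAT_TYPE(_dst->type) == CV_64FC2) in function 'cvUndistortPointsInternal'
```

View pics/c7.png

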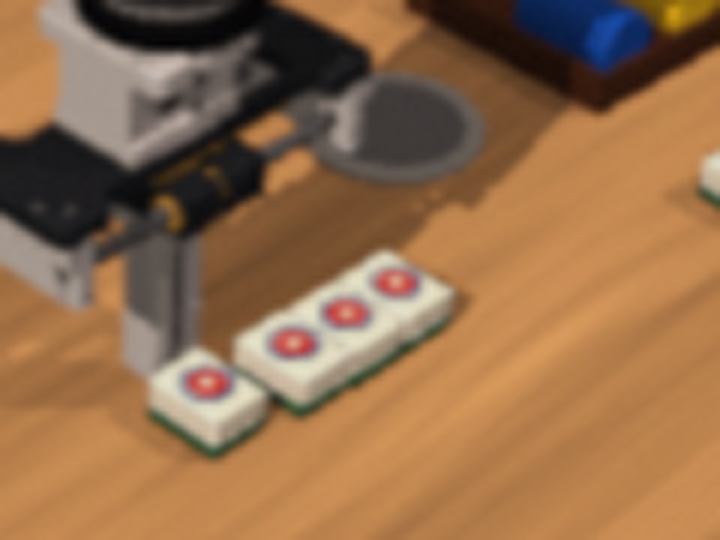

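```bash
python3 - <<'E'
from h import *
a=np.array([[150,388],[200,348],[267,392],[213,432],[237,350],[302,390],[455,293],[388,250]])/6+[260,185]-.4
print((px2w('side',a,.022)*1000).round(1))
print([(q,r['xyz'],round(r['score'],2)) for q in('discard','kong_left','kong_right') for r in spot_point(q,'side')[:4]])
E
```

```text
[[ 559.   -21.    22. ]
 [ 562.7  -54.6   22. ]
 [ 523.6  -53.9   22. ]
 [ 521.7  -19.7   22. ]
 [ 551.   -64.8   22. ]
 [ 514.4  -65.2   22. ]
 [ 512.2 -160.7   22. ]
 [ 552.4 -163.1   22. ]]
[('discard', [0.5481, -0.0408, 0.01], 0.54), ('kong_left', [0.5336, -0.0836, 0.0117], 0.69), ('kong_left', [0.4259, -0.3613, -0.0052], 0.26), ('kong_right', [0.5374, -0.1435, 0.0092], 0.69)]
```

Emit:
play_rows(
  deltas=[
    {"x": 0, "y": 0, "z": 3, "turn": 0},
    {"x": 0, "y": 0, "z": 6, "turn": 0},
    {"x": 0, "y": 0, "z": 9, "turn": 0},
    {"x": 0, "y": 0, "z": 9.5, "turn": 0},
    {"x": 0, "y": 0, "z": 9.5, "turn": 0},
  ],
)

```text
time_s: 15.27
position: [0.5657, -0.041, 0.0205]
ee_rot: [-159.1, 89.7, 20.9]
force: [0.5, 0.4, 0.2]
gripper_width: 0.025
```

Emit:
play_rows(
  deltas=[
    {"x": 0, "y": 0, "z": -15, "turn": 0},
    {"x": -25, "y": -5, "z": -20, "turn": -7},
    {"x": -50, "y": -22, "z": -20, "turn": -14},
    {"x": -60, "y": -44, "z": -20, "turn": -21},
    {"x": -60, "y": -58, "z": -20, "turn": -28},
    {"x": -60, "y": -58, "z": -20, "turn": -35},
    {"x": -60, "y": -58, "z": -20, "turn": -42},
    {"x": -60, "y": -58, "z": -20, "turn": -49},
  ],
  hand=0.12,
)

```text
time_s: 15.93
position: [0.5855, 0.0173, 0.0808]
ee_rot: [150.6, 89.7, 19.9]
force: [-0.7, -0.2, -0.2]
gripper_width: 0.118
```

```bash
python3 - <<'E'
from h import *
from scipy.spatial.transform import Rotation as R
s=observe(); print(s['time_s'],s['position'],s['force'],s['gripper_width'])
print(R.from_euler('xyz',s['ee_rot'],degrees=True).as_matrix().round(3))
a=crop('side',260,205,100,60,7,'c8.png')
E
```

```text
15.9333 [0.58547851 0.01732622 0.08082681] [-0.72975817 -0.20244888 -0.16049451] 0.11838667443888422
[[ 0.005  0.759 -0.651]
 [ 0.002 -0.651 -0.759]
 [-1.     0.003 -0.005]]
```

View pics/c8.png

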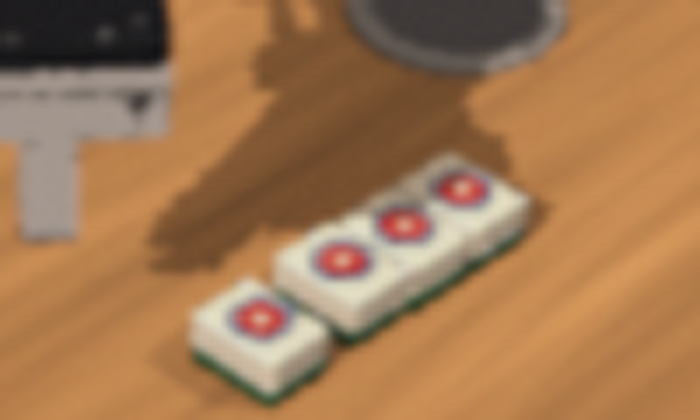

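```bash
python3 - <<'E'
from h import *
a=np.array([[260,319],[342,261],[403,225],[464,189]])/7+[260,205]-.4
print((px2w('side',a,.022)*1000).round(1))
im=cv2.imread('pics/c8.png'); h=cv2.cvtColor(im,cv2.COLOR_BGR2HSV)
m=(((h[...,0]<8)|(h[...,0]>165))&(h[...,1]>120)&(h[...,2]>110)).astype(np.uint8)
n,l,s,c=cv2.connectedComponentsWithStats(m)
for i in range(1,n):
    if s[i,4]>300: print(c[i],s[i],(px2w('side',(c[i]+.5)/7+[259.5,204.5],.022)*1000).round(1))
t=read_camera('top'); cv2.imwrite('pics/t8.png',t)
print(white('top',t,270,234,301,262,.022),white('top',t,301,234,342,262,.022))
E
```

```text
[[ 535.6  -40.1   22. ]
 [ 537.4  -84.9   22. ]
 [ 535.9 -116.4   22. ]
 [ 534.5 -148.7   22. ]]
[461.10833333 190.775     ] [440 179  44  22 600] [[ 534.6 -147.2   22. ]]
[402.45564516 224.36021505] [382 213  43  24 744] [[ 536.5 -116.5   22. ]]
[342.83098592 260.96619718] [322 248  43  25 710] [[537.3 -85.1  22. ]]
[260.84548826 318.43510507] [241 304  41  29 809] [[535.8 -40.6  22. ]]Traceback (most recent call last):
  File "<stdin>", line 10, in <module>
  File "h.py", line 19, in white
    v,u=np.nonzero(b); W=px2w(cam,np.c_[u,v],z)[:,:2]*1000
                         ~~~~^^^^^^^^^^^^^^^^^^
  File "h.py", line 5, in px2w
    n=cv2.undistortPoints(np.array(uv,float).reshape(-1,1,2),np.array(p['K']),np.array(p['D']))[:,0]
      ~~~~~~~~~~~~~~~~~~~^^^^^^^^^^^^^^^^^^^^^^^^^^^^^^^^^^^^^^^^^^^^^^^^^^^^^^^^^^^^^^^^^^^^^^
cv2.error: OpenCV(4.12.0) /io/opencv/modules/calib3d/src/undistort.dispatch.cpp:347: error: (-215:Assertion failed) CV_IS_MAT(_src) && CV_IS_MAT(_dst) && (_src->rows == 1 || _src->cols == 1) && (_dst->rows == 1 || _dst->cols == 1) && _src->cols + _src->rows - 1 == _dst->rows + _dst->cols - 1 && (CV_MAT_TYPE(_src->type) == CV_32FC2 || CV_MAT_TYPE(_src->type) == CV_64FC2) && (CV_MAT_TYPE(_dst->type) == CV_32FC2 || CV_MAT_TYPE(_dst->type) == CV_64FC2) in function 'cvUndistortPointsInternal'
```

Emit:
play_rows(
  deltas=[
    {"x": 0, "y": -7, "z": 6, "turn": -7},
    {"x": 0, "y": -14, "z": 12, "turn": -14},
    {"x": 0, "y": -21, "z": 18, "turn": -21},
    {"x": 0, "y": -28, "z": 24, "turn": -28},
    {"x": 0, "y": -35, "z": 30, "turn": -35},
    {"x": 0, "y": -38, "z": 33, "turn": -40.5},
    {"x": 0, "y": -38, "z": 33, "turn": -40.5},
    {"x": 0, "y": -38, "z": 33, "turn": -40.5},
  ],
)

```text
time_s: 16.7
position: [0.5352, 0.0165, 0.0805]
ee_rot: [115.5, 89.7, 24.8]
force: [0.1, -0.5, 0.8]
gripper_width: 0.124
```

```bash
python3 - <<'E'
from h import *
from scipy.spatial.transform import Rotation as R
s=observe(); print(s['time_s'],s['position'],s['force'],s['gripper_width'])
print(R.from_euler('xyz',s['ee_rot'],degrees=True).as_matrix().round(3))
E
```

```text
16.7 [0.53521619 0.0164786  0.08045708] [ 0.10180833 -0.52620924  0.82397662] 0.12360279236096235
[[ 0.005  1.    -0.013]
 [ 0.002 -0.013 -1.   ]
 [-1.     0.005 -0.002]]
```

Emit:
play_rows(
  deltas=[
    {"x": 30, "y": 0, "z": 0, "turn": 0},
    {"x": 60, "y": 0, "z": 0, "turn": 0},
    {"x": 60, "y": 0, "z": 12, "turn": 0},
    {"x": 60, "y": 0, "z": 24, "turn": 0},
    {"x": 60, "y": 0, "z": 31, "turn": 0},
    {"x": 60, "y": 0, "z": 35, "turn": 0},
    {"x": 60, "y": 0, "z": 38, "turn": 0},
    {"x": 60, "y": 0, "z": 41, "turn": 0},
  ],
)

```text
time_s: 17.37
position: [0.5356, -0.0249, 0.0214]
ee_rot: [109.1, 89.6, 18.3]
force: [-0.1, 0.3, 0.6]
gripper_width: 0.118
```

Emit:
play_rows(
  deltas=[
    {"x": 0, "y": 0, "z": 2, "turn": 0},
    {"x": 0, "y": 0, "z": 4, "turn": 0},
    {"x": 0, "y": 0, "z": 6, "turn": 0},
    {"x": 0, "y": 0, "z": 8, "turn": 0},
    {"x": 0, "y": 0, "z": 9, "turn": 0},
    {"x": 0, "y": 0, "z": 9, "turn": 0},
  ],
)

```text
time_s: 17.87
position: [0.5356, -0.034, 0.0214]
ee_rot: [109.3, 89.6, 18.5]
force: [0.4, 0.7, -0.0]
gripper_width: 0.118
```

Emit:
play_rows(
  deltas=[
    {"x": 0, "y": 0, "z": -10, "turn": 0},
    {"x": -20, "y": 0, "z": -25, "turn": 0},
    {"x": -55, "y": 0, "z": -40, "turn": 0},
    {"x": -90, "y": 0, "z": -50, "turn": 0},
    {"x": -120, "y": 0, "z": -70, "turn": 0},
    {"x": -130, "y": 0, "z": -100, "turn": 0},
    {"x": -130, "y": 0, "z": -130, "turn": 0},
    {"x": -130, "y": 0, "z": -130, "turn": 0},
  ],
)

```text
time_s: 18.53
position: [0.5364, 0.1025, 0.1531]
ee_rot: [117.6, 89.4, 27.1]
force: [-1.4, -0.7, 0.6]
gripper_width: 0.119
```

```bash
python3 - <<'E'
from h import *
s=observe(); print(s['time_s'],s['position'],s['force'])
a=read_camera('side'); t=read_camera('top')
f=lambda i,u,v:cv2.resize(i[v:v+50,u:u+130],None,fx=6,fy=6,interpolation=cv2.INTER_CUBIC)
cv2.imwrite('pics/c9.png',np.vstack([f(a,250,205),f(t,220,225)]))
for c,i,u,v in(('side',a,260,205),('top',t,280,230)):
    im=cv2.resize(i[v:v+60,u:u+100],None,fx=7,fy=7,interpolation=cv2.INTER_CUBIC); h=cv2.cvtColor(im,cv2.COLOR_BGR2HSV)
    m=(((h[...,0]<8)|(h[...,0]>165))&(h[...,1]>120)&(h[...,2]>110)).astype(np.uint8)
    n,l,s,ce=cv2.connectedComponentsWithStats(m)
    for k in range(1,n):
        if s[k,4]>300: print(c,s[k,4],(px2w(c,(ce[k]+.5)/7+[u-.5,v-.5],.022)*1000).round(1))
E
```

```text
18.5333 [0.5364145  0.1024933  0.15311786] [-1.42838213 -0.66414594  0.5504902 ]
side 598 [[ 534.  -150.6   22. ]]
side 591 [[ 535.2 -120.3   22. ]]
side 637 [[537.8 -90.6  22. ]]
side 748 [[535.8 -59.8  22. ]]
top 877 [[537.4 -88.2  22. ]]
top 881 [[ 535.7 -118.5   22. ]]
top 834 [[ 535.2 -148.2   22. ]]
top 789 [[536.1 -58.6  22. ]]
```

View pics/c9.png

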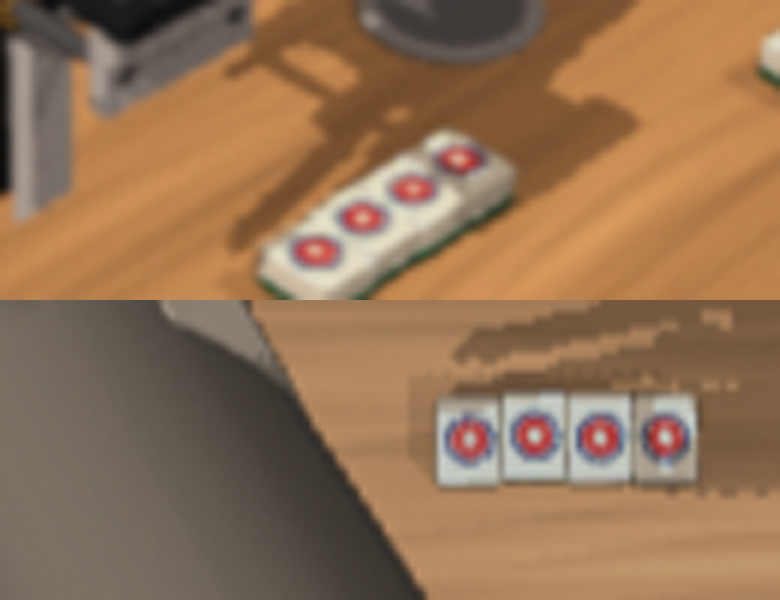

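```bash
python3 - <<'E'
from h import *
read_camera('side')
print([(q,r['xyz'],round(r['score'],2)) for q in('lone_tile','other_discard') for r in spot_point(q,'side')[:2]])
s=observe(); print(s['time_s'],np.abs(s['joint_vel']).max(),s['force']); print(hand_in())
E
```

```text
[('lone_tile', [0.4942, 0.097, 0.0222], 0.79), ('other_discard', [0.6743, 0.0734, 0.0096], 0.77), ('other_discard', [0.6327, -0.2585, 0.0001], 0.67)]
18.7833 0.6371127409685249 [-0.10375713 -1.27866287  0.32628737]
the job is handed in; nothing more can be done
None
```

The kong is laid out: all four ring tiles lie face up in one row, and I handed the job in at about 18.8 s.

I tipped the three kong tiles onto their backs one at a time with the closed fingers. Then I pushed the discard sideways, back towards the robot, and up against the row's left end. Nothing was lifted or carried.

- **Row:** in the top picture the ring centres are 29.6, 30.3 and 29.7 mm apart, so the 30 mm wide tiles are touching. Their fore-and-aft positions agree within 2.2 mm there and within 3.8 mm in the side picture. The discard lies 1–2 mm nearer the robot than its neighbour.
- **Other tiles:** the lone tile and the other discard were found where they started, to within about 2 mm.
- **Not rechecked:** I did not measure the switch, dice, coaster, wall row, shown sets or tray again at the end. The fingers were not brought near any of them except the coaster, which they passed over well clear.
- **Forces and clearance:** the force readings between moves stayed within about 1.5 N, and the gripper was well clear of the row at hand-in.
- **Failed check:** two attempts to measure the discard from the top camera found nothing, because the arm blocked the view. I used the side camera for those steps instead.

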